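# Start the rack's hold-down bolt with the square key

## Task

Take the orange-gripped square key from its blue stand and push it fully home in the square socket of the bolt that holds the sample rack down. Turn the bolt backward (counter-clockwise seen from above) until you feel it drop off the end of the thread, and no further than that needs, then turn it forward (clockwise) one full turn from there so that the thread has caught; do not let the key fall over or knock the other things on the bench. Finish while still gripping the key, upright and at least three quarters of its peg in the socket, so that the started bolt is held still.

Things in the scene. Friction and masses are not known exactly. Their poses are not given: they have to be found in the camera images.
- key_grip (a point): Centre of the key's orange grip, 28 x 28 mm and 30 mm high; x, y square to its faces, z up. About 120 g. Below the grip: steel stem 16 mm thick, 10 mm long; collar 30 mm wide, 4 mm thick (its underside 29 mm below this point); square peg 12 x 12 mm, 20 mm long, last 4 mm tapered, sides parallel to the grip's faces. The key stands loose in its stand, collar on the stand's top, and lifts straight out.
- key_tip (a point): Centre of the end of the key's peg, 49 mm straight below the centre of the grip; same axes (z along the key, towards the grip).
- stand_top (a point): Centre of the top of the blue stand block, 64 x 64 x 30 mm, fixed; the key's peg stands in its round hole.
- bolt_socket (a point): Centre of the mouth of the square socket in the flat top of the bolt's round steel head (38 mm wide, 30 mm high, blue band, white tick on the +x side). z up; x, y square to the socket's sides, turning with the bolt. Socket 14.5 x 14.5 mm, 22 mm deep: fully home means the key's collar is down on the head. The mouth is about 86 mm above the table at the start.
- rack_boss (a point): Centre of the top of the fixed steel boss the bolt stands in, 58 mm wide, 36 mm high. Axes of the rack: its tubes (tops 128 mm high, 150 mm wide in x) begin 80 mm to the +y side of this point. The bolt slides freely on the key: a firmly gripped key does not keep it from rising or dropping, and a key let go drops after it until its collar is on the head.
- bolt (a joint): Turn of the bolt in rad, 0 at the start, growing forward (clockwise from above), counting on past full turns; backward is negative. It turns easily (below 0.2 N m) and stays where it is left; the key has about 0.2 rad of play either way. It drops somewhere 0.5 to 2.1 rad backward of the start, different each time; from there the thread sinks 8 mm per turn for 1.25 turns.
- bolt_sink (a joint): How far the bolt has sunk into the boss, in m, growing downward. At the start it sits on top of the thread at about -0.006; turned backward it climbs slowly towards -0.008, then a light spring and its weight drop it at once to 0, the end of the thread. Turned forward from there it sinks 0.008 a turn; turned on backward it climbs again.
- wash_bottle: White wash bottle, 64 mm across, 150 mm tall, standing; origin under its centre. A bystander: leave alone.
- jar: Small amber jar, 60 mm across, 70 mm tall, standing; origin under its centre. A bystander: leave alone.
- beaker: Clear open beaker, 70 mm across, 85 mm tall, standing; origin under its centre. A bystander: leave alone.
- screwdriver: Screwdriver lying on the bench; origin under its middle. A bystander: leave alone.
- spare_tube: White closed sample tube, 30 mm across, 90 mm tall, standing; origin under its centre. A bystander: leave alone.
Mind the look-alikes: they are no part of the job. What is shaped like the part that bears key_grip but purple or yellow is not meant.

How it is judged:
By the outcome, as a careful person would: the job done as asked, in the order asked, and still so for the second after the job is handed in, while the arm keeps its last pose, push and grip.
It also fails if it takes over 67 s, if anything falls off the work surface, if the arm or the gripper's body presses on something with over 40 N, if the wrist force passes 120 N, or if a joint passes its speed limit or range.

## Robot

A 6-joint arm with a two-finger parallel gripper is mounted at the origin on the work surface. World frame = base frame: x ahead of the robot, y to its left, z up, the work surface at z = 0. Lengths are in m, angles in degrees, forces in N, time in s.
With the tool pointing down it reaches from about 0.375 to 0.925 m from the base axis. Payload 5.7 kg.
Tool frame: the origin (TCP) lies on the front face of the gripper's body, between the roots of the fingers; the fingertips stand 73 mm ahead of it and the grasp point (between the pads) lies 54 mm ahead of it; z points along the fingers, y is the line along which they close (so a half turn about z gives the same grasp; the last joint's range is limited). The gripper opens to 85 mm and grips with 20 to 120 N. Pads are 22 mm wide; open, the fingers measure 114 mm over their backs; the gripper's body (76 mm by 85 mm) begins 54 mm behind the grasp point. The pads swing forward as they close: fully open they stand 13 mm farther back than shut.
Start: joints at [-80.678, 20.558, 86.54, -0, 72.909, -6.595], TCP at [0.165, -0.577, 0.304] pointing down, gripper open.
Joint ranges: [-170.27, 170.27], [-57.76, 135], [12.27, 136.19], [-55.21, 235.2], [11.17, 155.16], [-170.74, 170.74]. Speed limits (degrees/s): [136.94, 136.94, 180, 180, 180, 180].

## Interface

Orientations are given as a 3x3 rotation matrix whose columns are the frame's x, y, z axes.
In Python, from workcell import telemetry, read_camera, camera_params, workorder gives the robot as it stands. The module is installed in compiled form; this text tells all that it offers.
- The arm moves only by the tool arm_command, never from a script. Its argument "steps" is a list of rows, each an object with "hand": the closure in counts, from 0 (fully open) to 255 (shut); "translation": the shift along the tool's x, y, z in mm, a list of three; "angular": the turn, a rotation vector about the tool's x, y, z in degrees, a list of three. A call has 1 to 10 rows; each row is the pose to reach, as a shift and turn from the pose commanded when the call began, along the tool's axes at that moment; what a row does not reach only later rows make up. A row lasts 1/10 s, in which the tool goes at most 50 mm and 8.59 degrees, less where a joint would pass 70% of its speed; a pose out of reach is approached as far as the arm can. A call with a gripper value outside its range is refused whole. The fingers move at their own pace and stop on an object; "newtons" is the grip in N (left out, the last holds). Time passes only in rows, so rows that repeat a pose let the fingers close. It gives the time, the measured TCP pose, the force, the opening and the grip force at its end, in the units of the state.
- telemetry.get_obs(): the state, without advancing time (a new reading comes with each control period).
- read_camera(name): name is "scene" or "top" or "wrist"; returns the picture (420x560x3 uint8, red, green, blue); there is no depth.
- camera_params(name): a dict with "mtx" (3x3 intrinsics, pixels), "R" (3x3) and "t" (3): a world point X has camera coordinates R X + t; the wrist camera has in their place "tool_from_camera" (4x4, takes a point from camera to tool coordinates, whose origin is the TCP and whose axes are the flange's). Camera axes: x right, y down, z forward; pixel columns grow to the right and rows downward; lengths in m; the calibration is good to about 2 mm. A picture is of the moment at which its call begins: read the wrist's pose just before it. camera_params takes no time and is no camera call.
- workorder.finish_job(): hands the job in; it is judged then, once.
The state is a dict: "time_s": time; "joints": joint angles; "joint_vel": joint speeds; "joint_torque": joint torques, N m; "eef_pos": TCP position; "eef_rot": TCP orientation; "contact_force": force on the tool from outside, world axes, zero at the start; "ft_torque": the same for the moment, N m; "grip_width": finger opening in m; "finger_force": force on a finger pad.
Only numpy, scipy, OpenCV 4.12 (cv2) and the standard library are available. Lean on these libraries where they do the work, as an engineer would, in place of code of your own. Each camera call takes 0.05 s, during which the arm holds its last target. There are 200 camera calls.

## Working session

There is one attempt and no reset: what is moved stays moved. The work goes in short steps, Python scripts to look and compute and a tool call to move; the robot and the scene stay as the last step left them, time stands still between calls to the robot, and variables do not carry over. Pictures are saved under pics/ and viewed, at most 10 in all, crops included, and the job is handed in when it is done.

Besides the shell and the picture viewer there is one more tool, called after "Request:" in YAML: its name, and indented under it one key for each argument. arm_command: Moves the arm, as the interface text tells. Its arguments: {"type":"object","properties":{"steps":{"type":"array"},"newtons":{"type":"number"}},"required":["steps"]}

```bash
mkdir -p pics; cat > h.py <<'E'
import numpy as np, cv2
from workcell import telemetry, read_camera, camera_params, workorder
def snap(n,f):
    o=telemetry.get_obs(); im=read_camera(n); cv2.imwrite('pics/'+f,im[:,:,::-1]); return im,o
def cam(n,o=None):
    p=camera_params(n); K=np.array(p['mtx'])
    if n=='wrist':
        T=np.array(p['tool_from_camera']); R=np.array(o['eef_rot'])
        Rw=R@T[:3,:3]; c=R@T[:3,3]+np.array(o['eef_pos']); return K,Rw,c
    R=np.array(p['R']);t=np.array(p['t']); return K,R.T,-R.T@t
def ray(n,u,v,o=None):
    K,Rw,c=cam(n,o); d=Rw@np.linalg.inv(K)@np.array([u,v,1.]); return c,d
def onz(n,u,v,z,o=None):
    c,d=ray(n,u,v,o); return c+d*(z-c[2])/d[2]
def proj(n,X,o=None):
    K,Rw,c=cam(n,o); q=K@(Rw.T@(np.array(X)-c)); return q[:2]/q[2]
def two(a,b):
    A=[];B=[]
    for c,d in(a,b):
        d=d/np.linalg.norm(d);P=np.eye(3)-np.outer(d,d);A.append(P);B.append(P@c)
    return np.linalg.lstsq(np.vstack(A),np.hstack(B),rcond=None)[0]
E
python3 - <<'E'
from h import *
a,o=snap('scene','s1.png');b,_=snap('top','t1.png')
print(o['eef_pos'],o['eef_rot'],o['grip_width'],o['time_s'])
print(cam('top'),cam('scene'))
E
```

```text
[ 0.16445879 -0.57645304  0.30304773] [[ 9.61663327e-01  2.74232676e-01 -2.90702521e-04]
 [ 2.74232736e-01 -9.61661574e-01  1.85056148e-03]
 [ 2.27926985e-04 -1.85933726e-03 -9.99998245e-01]] 0.08515508167482976 0.0
(array([[486.28154098,   0.        , 275.75537223],
       [  0.        , 486.28154098, 207.53425308],
       [  0.        ,   0.        ,   1.        ]]), array([[ 0.02876301, -0.99282106,  0.11609926],
       [-0.99948912, -0.03018477, -0.01050613],
       [ 0.01393514, -0.11573776, -0.99318205]]), array([ 0.43382744, -0.13393954,  1.3871562 ])) (array([[524.5718642 ,   0.        , 282.08877527],
       [  0.        , 524.5718642 , 210.20385055],
       [  0.        ,   0.        ,   1.        ]]), array([[-0.43047533,  0.73311085, -0.52653534],
       [ 0.90256889,  0.35464969, -0.24411677],
       [ 0.00777094, -0.58032066, -0.81435099]]), array([1.17432519, 0.13631149, 0.97239412]))
```

View pics/s1.png

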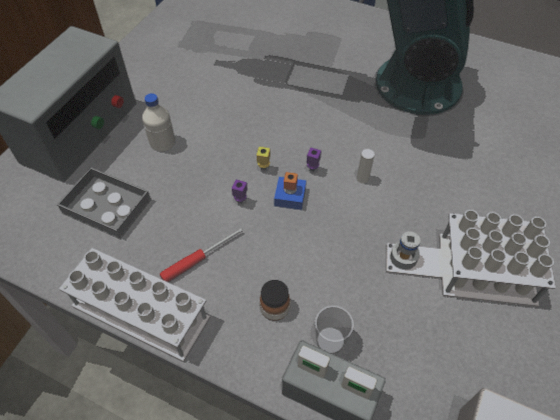

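View pics/t1.png

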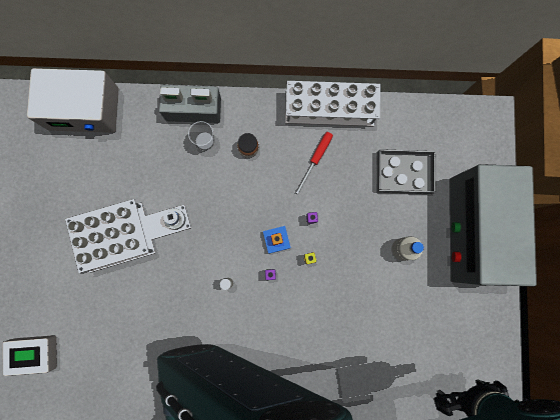

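Candidates, by top-view pixel: orange key on the blue stand (277,239), purple look-alikes (312,217) and (271,274), yellow look-alike (311,258). Only the orange one on blue fits the description. The bolt head is at top (174,216), scene (408,243), on the plate of the rack at left.

```bash
python3 - <<'E'
from h import *
t=cv2.imread('pics/t1.png');s=cv2.imread('pics/s1.png')
def orange(im):
    h=cv2.cvtColor(im,cv2.COLOR_BGR2HSV);return cv2.inRange(h,(5,150,120),(17,255,255))
def blue(im):
    h=cv2.cvtColor(im,cv2.COLOR_BGR2HSV);return cv2.inRange(h,(105,150,80),(125,255,255))
def big(m):
    c,_=cv2.findContours(m,cv2.RETR_EXTERNAL,cv2.CHAIN_APPROX_NONE);return sorted(c,key=cv2.contourArea)[::-1]
for n,im in(('top',t),('scene',s)):
    m=np.zeros_like(im[:,:,0]); 
    if n=='top': m[220:260,255:300]=1
    else: m[165:215,265:315]=1
    o=big(orange(im)*m)[0];b=big(blue(im)*m)[0]
    print(n,cv2.minAreaRect(o),cv2.minAreaRect(b))
    if n=='top':
        (u,v),_,_=cv2.minAreaRect(o);print('grip',onz('top',u,v,.070))
        (u,v),_,_=cv2.minAreaRect(b);print('stand',onz('top',u,v,.03))
        for p in cv2.boxPoints(cv2.minAreaRect(b)): print(onz('top',*p,.03))
print('bolt',onz('top',174,215,.086),onz('scene',409,237,.086),two(ray('top',174,215),ray('scene',409,237)))
print(onz('scene',290,176,.074))
cv2.imwrite('pics/c1.png',np.hstack([cv2.resize(t[195:275,140:300],None,fx=3,fy=3,interpolation=2),cv2.resize(s[160:240,260:330],None,fx=3,fy=3,interpolation=2)]))
T=np.array(camera_params('wrist')['tool_from_camera']);print(T,camera_params('wrist')['mtx'])
E
```

```text
top ((272.51922607421875, 239.59617614746094), (9.21745777130127, 1.5689290761947632), 78.69007110595703) ((276.2059020996094, 239.32354736328125), (22.55581283569336, 22.070741653442383), 75.96376037597656)
grip [ 0.50021565 -0.14163111  0.07      ]
stand [ 0.503294   -0.15211938  0.03      ]
[ 0.52524377 -0.11392597  0.03      ]
[ 0.54201317 -0.17332687  0.03      ]
[ 0.48141352 -0.19019222  0.03      ]
[ 0.46484238 -0.13105842  0.03      ]
scene ((290.2059020996094, 177.17649841308594), (10.6715669631958, 8.973817825317383), 14.03624439239502) ((289.8711853027344, 189.27789306640625), (27.653169631958008, 21.663150787353516), 7.765166282653809)
bolt [0.55748934 0.12446691 0.086     ] [0.54989962 0.1282704  0.086     ] [0.55614292 0.12571157 0.09343522]
[ 0.50222764 -0.15717186  0.074     ]
[[-1.77072012e-04 -9.45159773e-01 -3.26608285e-01  8.30626662e-02]
 [ 9.99999487e-01  1.58216962e-04 -1.00001207e-03 -1.68378451e-04]
 [ 9.96846154e-04 -3.26608295e-01  9.45159261e-01 -6.95839020e-02]
 [ 0.00000000e+00  0.00000000e+00  0.00000000e+00  1.00000000e+00]] [[334.11366461   0.         273.82514509]
 [  0.         334.11366461 206.56141134]
 [  0.           0.           1.        ]]
```

View pics/c1.png

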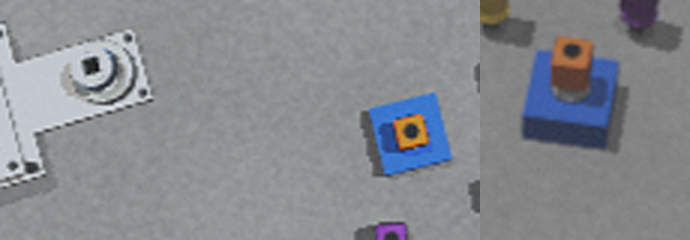

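The crop shows the orange grip with its dark top hole, upright on the blue stand, about square to the stand. The bolt head with its dark square socket is on the white plate. The choice stands. I'm moving above the stand for a close look.

Request:
arm_command:
  steps:
    - {"hand":0,"translation":[442,-315,58],"angular":[0,0,0]}
    - {"hand":0,"translation":[442,-315,58],"angular":[0,0,0]}
    - {"hand":0,"translation":[442,-315,58],"angular":[0,0,0]}
    - {"hand":0,"translation":[442,-315,58],"angular":[0,0,0]}
    - {"hand":0,"translation":[442,-315,58],"angular":[0,0,0]}
    - {"hand":0,"translation":[442,-315,58],"angular":[0,0,0]}
    - {"hand":0,"translation":[442,-315,58],"angular":[0,0,0]}
    - {"hand":0,"translation":[442,-315,58],"angular":[0,0,0]}
    - {"hand":0,"translation":[442,-315,58],"angular":[0,0,0]}
    - {"hand":0,"translation":[442,-315,58],"angular":[0,0,0]}

```text
time_s: 1.1
eef_pos: [0.4756, -0.1866, 0.2505]
eef_rot: [[0.962, 0.274, -0.0], [0.274, -0.962, 0.0], [-0.0, -0.0, -1.0]]
contact_force: [-0.1, 0.7, -1.3]
grip_width: 0.0854
finger_force: 0.0
```

```bash
python3 - <<'E'
from h import *
o=telemetry.get_obs();print(o['eef_pos'],o['joints'])
E
```

```text
[ 0.47555261 -0.18656328  0.25045964] [-2.91728203e+01  1.66398077e+01  1.01155803e+02  1.64506295e-03
  6.22177563e+01  4.49134930e+01]
```

Request:
arm_command:
  steps:
    - {"hand":0,"translation":[36,-26,5],"angular":[0,0,0]}
    - {"hand":0,"translation":[36,-26,5],"angular":[0,0,0]}
    - {"hand":0,"translation":[36,-26,5],"angular":[0,0,0]}

```text
time_s: 1.4
eef_pos: [0.5023, -0.1526, 0.2453]
eef_rot: [[0.961, 0.277, -0.001], [0.277, -0.961, 0.0], [-0.001, -0.001, -1.0]]
contact_force: [0.1, 0.3, 0.3]
grip_width: 0.0854
finger_force: 0.0
```

```bash
python3 - <<'E'
from h import *
im,o=snap('wrist','w1.png');print(o['eef_pos'],o['time_s'])
E
```

```text
[ 0.50229217 -0.15262537  0.24526314] 1.4
```

View pics/w1.png

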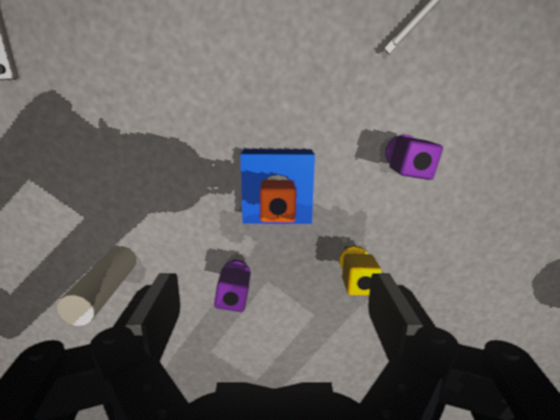

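Wrist view: the orange grip top's hole is at about (278,206), faces square to the image, on the blue block (242–314,150–223). Its neighbours are clear of the closing line.

```bash
python3 - <<'E'
from h import *
o=telemetry.get_obs();im=cv2.imread('pics/w1.png');h=cv2.cvtColor(im,cv2.COLOR_BGR2HSV)
m=cv2.inRange(h,(3,150,60),(17,255,255));m[:170]=0;m[235:]=0;m[:,:240]=0;m[:,310:]=0
d=(h[:,:,2]<70).astype(np.uint8);d[:192]=0;d[222:]=0;d[:,:262]=0;d[:,294:]=0
ys,xs=np.nonzero(d);print('hole',xs.mean(),ys.mean(),len(xs))
c=max(cv2.findContours(m,0,1)[0],key=cv2.contourArea);print(cv2.minAreaRect(c),cv2.boundingRect(c))
# top-face front edge (bottom in image) & side edges angle
for y in range(195,222,4):
    r=np.nonzero(m[y])[0];print(y,r.min(),r.max())
R=np.array(o['eef_rot']);p=np.array(o['eef_pos'])
X=onz('wrist',xs.mean(),ys.mean(),.074,o);print(X,R.T@(X-p))
for z in(.059,.074):print(z,R.T@(np.array([X[0],X[1],z])-p))
for n,u,v in(('purple',231,297),('yellow',365,283)):
    Y=onz('wrist',u,v,.04,o);print(n,R.T@(Y-X))
B=cv2.inRange(h,(105,150,60),(125,255,255));b=max(cv2.findContours(B,0,1)[0],key=cv2.contourArea);print(cv2.minAreaRect(b))
E
```

```text
hole 277.5625 206.21153846153845 208
((277.5, 201.0), (40.0, 33.0), 90.0) (261, 181, 34, 41)
195 261 294
199 261 294
203 261 294
207 261 294
211 261 294
215 261 293
219 261 293
[ 0.50232072 -0.15583867  0.074     ] [5.82295134e-05 2.42617359e-03 1.71442550e-01]
0.059 [7.56866361e-05 2.43178203e-03 1.86442539e-01]
0.074 [5.82295134e-05 2.42617359e-03 1.71442550e-01]
purple [-0.10407897 -0.04407593  0.03413763]
yellow [-0.08851817  0.08331604  0.03407189]
((277.0, 186.5), (73.0, 74.0), 90.0)
```

Request:
arm_command:
  steps:
    - {"hand":0,"translation":[0,2.4,45],"angular":[0,0,0]}
    - {"hand":0,"translation":[0,2.4,85],"angular":[0,0,0]}
    - {"hand":0,"translation":[0,2.4,115],"angular":[0,0,0]}
    - {"hand":0,"translation":[0,2.4,130],"angular":[0,0,0]}
    - {"hand":0,"translation":[0,2.4,130],"angular":[0,0,0]}
    - {"hand":120,"translation":[0,2.4,130],"angular":[0,0,0]}
    - {"hand":255,"translation":[0,2.4,130],"angular":[0,0,0]}
    - {"hand":255,"translation":[0,2.4,130],"angular":[0,0,0]}
    - {"hand":255,"translation":[0,2.4,130],"angular":[0,0,0]}
    - {"hand":255,"translation":[0,2.4,130],"angular":[0,0,0]}
  newtons: 60

```text
time_s: 2.45
eef_pos: [0.5034, -0.1562, 0.1169]
eef_rot: [[0.962, 0.274, 0.002], [0.275, -0.962, -0.001], [0.001, 0.001, -1.0]]
contact_force: [-1.5, -0.2, 6.7]
grip_width: 0.0269
finger_force: 59.0
```

Request:
arm_command:
  steps:
    - {"hand":255,"translation":[0,2.4,-10],"angular":[0,0,0]}
    - {"hand":255,"translation":[0,0,-30],"angular":[0,0,0]}
    - {"hand":255,"translation":[0,0,-70],"angular":[0,0,0]}
    - {"hand":255,"translation":[0,0,-115],"angular":[0,0,0]}
    - {"hand":255,"translation":[10,-40,-140],"angular":[0,0,0]}
    - {"hand":255,"translation":[22,-85,-155],"angular":[0,0,0]}
    - {"hand":255,"translation":[34,-130,-155],"angular":[0,0,0]}
    - {"hand":255,"translation":[46,-175,-155],"angular":[0,0,0]}
    - {"hand":255,"translation":[58,-220,-155],"angular":[0,0,0]}
    - {"hand":255,"translation":[68,-256,-155],"angular":[0,0,0]}

```text
time_s: 3.45
eef_pos: [0.4974, 0.1113, 0.2717]
eef_rot: [[0.961, 0.275, 0.001], [0.275, -0.961, 0.001], [0.001, -0.0, -1.0]]
contact_force: [0.3, -0.5, -1.7]
grip_width: 0.0269
finger_force: 60.2
```

Request:
arm_command:
  steps:
    - {"hand":255,"translation":[0,0,0],"angular":[0,0,0]}
    - {"hand":255,"translation":[0,0,0],"angular":[0,0,0]}
    - {"hand":255,"translation":[0,0,0],"angular":[0,0,0]}

```text
time_s: 3.75
eef_pos: [0.498, 0.1082, 0.2711]
eef_rot: [[0.962, 0.274, 0.0], [0.274, -0.962, -0.0], [0.0, 0.0, -1.0]]
contact_force: [-0.8, -0.0, -2.4]
grip_width: 0.0272
finger_force: 60.2
```

```bash
python3 - <<'E'
from h import *
im,o=snap('wrist','w2.png');print(o['eef_pos'],o['eef_rot'],o['time_s'],o['joints'],o['contact_force'])
E
```

```text
[0.49801927 0.10823869 0.27110423] [[ 9.61686254e-01  2.74152392e-01  1.24786313e-04]
 [ 2.74152420e-01 -9.61686160e-01 -4.24584056e-04]
 [ 3.60453615e-06  4.42527120e-04 -9.99999902e-01]] 3.75 [ 4.50690401e+00  1.51400021e+01  9.99014336e+01 -2.73890466e-02
  6.49533508e+01  7.86069879e+01] [-0.79631712 -0.03733921 -2.38191971]
```

View pics/w2.png

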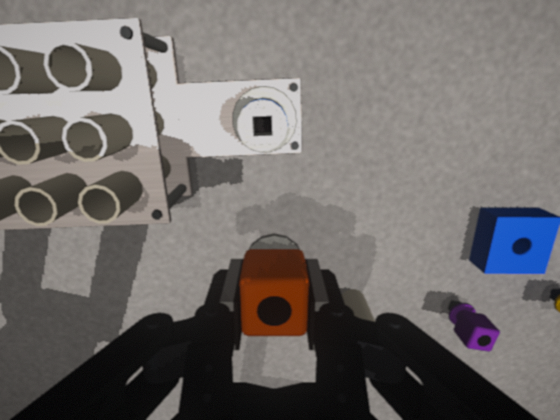

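The key is held upright with its grip hole at about (274,310). The bolt's dark square socket is at about (262,126), square to the picture. The rack is to the left.

```bash
python3 - <<'E'
from h import *
o=telemetry.get_obs();im=cv2.imread('pics/w2.png');g=cv2.cvtColor(im,cv2.COLOR_BGR2GRAY)
R=np.array(o['eef_rot']);p=np.array(o['eef_pos'])
c=g[108:146,244:282];_,m=cv2.threshold(c,0,255,cv2.THRESH_BINARY_INV+cv2.THRESH_OTSU)
print(_);k=max(cv2.findContours(m,0,1)[0],key=cv2.contourArea);(u,v),wh,a=cv2.minAreaRect(k);print(u+244,v+108,wh,a)
big=cv2.resize(c,None,fx=16,fy=16,interpolation=2);mm=(big<_).astype(np.uint8);k=max(cv2.findContours(mm,0,1)[0],key=cv2.contourArea);r=cv2.minAreaRect(k);print(r)
u,v=244+(r[0][0]+.5)/16-.5,108+(r[0][1]+.5)/16-.5
S=onz('wrist',u,v,.086,o);print('socket',S,R.T@(S-p))
# corners angle in tool
P=[R.T@(onz('wrist',244+x/16,108+y/16,.086,o)-p) for x,y in cv2.boxPoints(r)]
for i in range(4):
    e=P[(i+1)%4]-P[i];print('edge',np.linalg.norm(e[:2])*1e3,np.degrees(np.arctan2(e[1],e[0])))
d=(g<60).astype(np.uint8);w=d[296:328,256:296];ys,xs=np.nonzero(w);
hu,hv=256+xs.mean(),296+ys.mean();print('hole',hu,hv,len(xs))
zt=p[2]-.054+.015-.002
H=onz('wrist',hu,hv,zt,o);print('hole tool',R.T@(H-p))
h=cv2.cvtColor(im,cv2.COLOR_BGR2HSV);q=cv2.inRange(h,(3,150,60),(17,255,255))
for y in range(250,340,10):
    rr=np.nonzero(q[y])[0];print(y,rr.min(),rr.max())
t=cv2.cvtColor(cv2.resize(im[85:165,225:305],None,fx=6,fy=6,interpolation=2),cv2.COLOR_BGR2RGB)
E
```

```text
122.0
262.0 125.5 (19.0, 18.0) 90.0
((295.50323486328125, 287.33319091796875), (310.5456237792969, 301.5329284667969), 87.75425720214844)
socket [0.55220016 0.13284219 0.086     ] [ 0.05888947 -0.00922223  0.18500832]
edge 13.901981692203133 87.83523696923476
edge 14.096824984421302 177.81841211634824
edge 14.161932989897961 -92.20754020814782
edge 14.109716787980881 -1.1259390521208072
hole 273.922149122807 310.68969298245617 912
hole tool [ 0.00161352 -0.00025459  0.04099979]
250 250 298
260 244 304
270 242 305
280 240 308
290 240 308
300 240 307
310 241 307
320 241 306
330 242 306
```

Request:
arm_command:
  steps:
    - {"hand":255,"translation":[25,-4,10],"angular":[0,0,-1.8]}
    - {"hand":255,"translation":[50,-9,30],"angular":[0,0,-1.8]}
    - {"hand":255,"translation":[57.3,-9,46],"angular":[0,0,-1.8]}
    - {"hand":255,"translation":[57.3,-9,46],"angular":[0,0,-1.8]}
    - {"hand":255,"translation":[57.3,-9,46],"angular":[0,0,-1.8]}

```text
time_s: 4.3
eef_pos: [0.5495, 0.1323, 0.2242]
eef_rot: [[0.953, 0.303, -0.003], [0.303, -0.953, -0.0], [-0.003, -0.0, -1.0]]
contact_force: [0.7, 0.0, -1.8]
grip_width: 0.0275
finger_force: 60.2
```

```bash
python3 - <<'E'
from h import *
im,o=snap('wrist','w3.png');s,_=snap('scene','s3.png');t,_=snap('top','t3.png')
print(o['eef_pos'],o['time_s'],o['contact_force'],o['ft_torque'])
f=lambda a,x,y,w,h,k:cv2.resize(a[y:y+h,x:x+w,::-1],(w*k,h*k),interpolation=2)
cv2.imwrite('pics/c3.png',np.hstack([f(im,190,100,160,240,2),f(s,370,180,96,96,5)]))
E
```

```text
[0.54951881 0.13227198 0.2242046 ] 4.3 [ 0.73043562  0.04962998 -1.75856199] [ 0.01379951  0.07687939 -0.02123756]
```

View pics/c3.png

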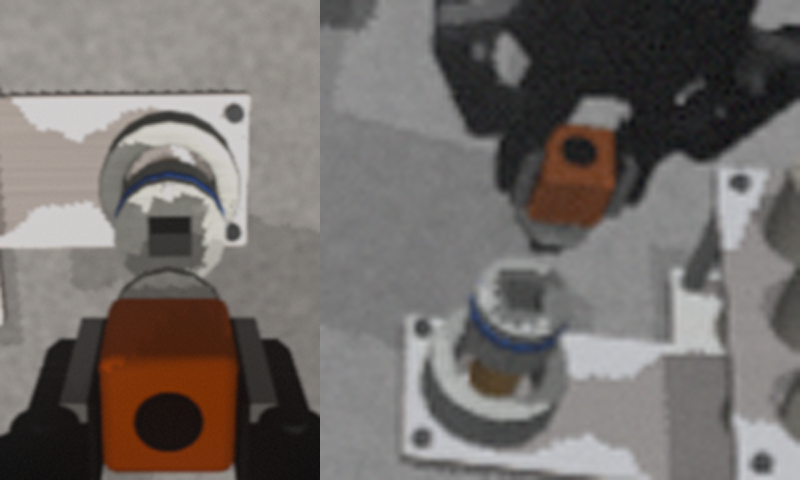

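Left (wrist): the socket spans crop (148–192,216–256), so its centre is at wrist pixel (275,218), just beyond the key's collar. Right (scene): the key hovers upright above and behind the head.

```bash
python3 - <<'E'
from h import *
o=telemetry.get_obs();im=cv2.imread('pics/w3.png');g=cv2.cvtColor(im,cv2.COLOR_BGR2GRAY)
R=np.array(o['eef_rot']);p=np.array(o['eef_pos'])
x0,y0=258,202;c=g[y0:y0+32,x0:x0+34];T,_=cv2.threshold(c,0,255,cv2.THRESH_BINARY_INV+cv2.THRESH_OTSU)
big=cv2.resize(c,None,fx=16,fy=16,interpolation=2);k=max(cv2.findContours((big<T).astype(np.uint8),0,1)[0],key=cv2.contourArea);r=cv2.minAreaRect(k);print(T,r,cv2.boundingRect(k))
u,v=x0+r[0][0]/16-.5,y0+r[0][1]/16-.5;print(u,v)
S=onz('wrist',u,v,.086,o);print('socket',S,R.T@(S-p))
bx=cv2.boxPoints(r)
P=[R.T@(onz('wrist',x0+x/16,y0+y/16,.086,o)-p) for x,y in bx]
for i in range(4):
    e=P[(i+1)%4]-P[i];print('edge',np.linalg.norm(e[:2])*1e3,np.degrees(np.arctan2(e[1],e[0])))
H=g[295:325,258:292]<60;ys,xs=np.nonzero(H);hu,hv=258+xs.mean(),295+ys.mean()
for dz in(.035,.037):print(hu,hv,'hole',R.T@(onz('wrist',hu,hv,p[2]-dz-.002,o)-p))
# cross-check socket by top view
t=cv2.imread('pics/t1.png');gt=cv2.cvtColor(t,cv2.COLOR_BGR2GRAY)[205:228,160:188]
print(gt[3:16,6:20])
E
```

```text
82.0 ((271.93548583984375, 265.1562805175781), (331.12677001953125, 365.0403137207031), 89.45948028564453) (90, 100, 366, 333)
274.49596786499023 218.07226753234863
socket [0.55278322 0.13356331 0.086     ] [2.63220206e-03 2.00527861e-05 1.39583049e-01]
edge 15.137694877512084 89.41883831059967
edge 14.8686619742286 178.80193539227832
edge 15.46899372798 -90.59745157615326
edge 14.873183624839207 0.0784054374123408
274.2096774193548 310.19354838709677 hole [ 0.00479162 -0.00018214  0.03700142]
274.2096774193548 310.19354838709677 hole [ 0.00332313 -0.00018166  0.03900098]
[[159 148 141 107 136 135 178 154 148 181 158 190 199 200]
 [114 147 196 183 187 193 195 198 196 196 197 189 155 185]
 [201 201 193 197 198 197 199 196 199 201 201 197 198 194]
 [201 200 198 200 199 197 199 197 179 157 195 202 199 198]
 [197 201 178 175 193 202 199 198 202 140  86 161 201 201]
 [198 199 203 206 209 176 198 199 200 202 165  89 117 190]
 [202 207 152 124  76  46  95 185 203 203 152  80  80 128]
 [204 112  47  43  45  33  85 189 200 201 205 103  73 154]
 [204 132  57  40  38  34  30 184 202 200 206 125  55 106]
 [201 153  83  45  43  43  27 183 203 200 204 126  62  94]
 [203 179  96  40  39  39  24 133 190 199 210 113  57 101]
 [198 205 108  38  98 112 188 206 204 200 184  86  50  98]
 [199 201 173 196 205 203 202 203 169 201 128  55  85 118]]
```

Request:
arm_command:
  steps:
    - {"hand":255,"translation":[2.2,0.2,12],"angular":[0,0,0]}
    - {"hand":255,"translation":[2.2,0.2,24],"angular":[0,0,0]}
    - {"hand":255,"translation":[2.2,0.2,29],"angular":[0,0,0]}
    - {"hand":255,"translation":[2.2,0.2,33],"angular":[0,0,0]}
    - {"hand":255,"translation":[2.2,0.2,36],"angular":[0,0,0]}
    - {"hand":255,"translation":[2.2,0.2,36],"angular":[0,0,0]}

```text
time_s: 5.05
eef_pos: [0.5527, 0.1338, 0.1883]
eef_rot: [[0.953, 0.304, -0.001], [0.304, -0.953, -0.0], [-0.001, -0.0, -1.0]]
contact_force: [-0.9, -0.2, -1.4]
grip_width: 0.027
finger_force: 60.2
```

No resistance yet, so I'm descending further in small steps.

Request:
arm_command:
  steps:
    - {"hand":255,"translation":[0,0,2],"angular":[0,0,0]}
    - {"hand":255,"translation":[0,0,4],"angular":[0,0,0]}
    - {"hand":255,"translation":[0,0,5],"angular":[0,0,0]}
    - {"hand":255,"translation":[0,0,5],"angular":[0,0,0]}

```text
time_s: 5.45
eef_pos: [0.5529, 0.1338, 0.1837]
eef_rot: [[0.953, 0.304, -0.0], [0.304, -0.953, 0.0], [-0.0, -0.0, -1.0]]
contact_force: [1.7, -0.1, -1.2]
grip_width: 0.0271
finger_force: 60.2
```

```bash
python3 - <<'E'
from h import *
o=telemetry.get_obs();print(o['eef_pos'],o['contact_force'],o['ft_torque'])
im,_=snap('wrist','w4.png');s,_=snap('scene','s4.png')
f=lambda a,x,y,w,h,k:cv2.resize(a[y:y+h,x:x+w,::-1],(w*k,h*k),interpolation=2)
cv2.imwrite('pics/c4.png',np.hstack([f(im,190,150,160,160,3),f(s,375,190,80,120,4)]))
E
```

```text
[0.5528814  0.1337916  0.18372932] [ 1.70770796 -0.14140395 -1.21379063] [-0.02424573 -0.00443708  0.02691208]
```

View pics/c4.png

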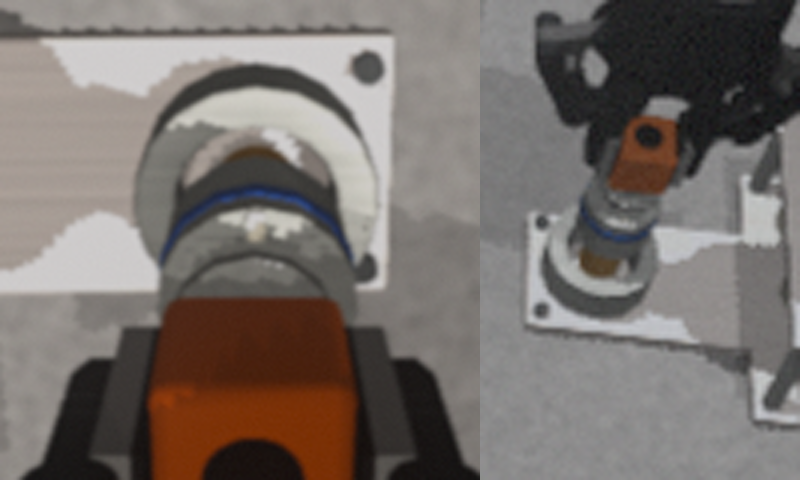

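Wrist and scene views show the collar centred over the head, with the peg part-way into the socket and no side load. I'm continuing to home.

Request:
arm_command:
  steps:
    - {"hand":255,"translation":[0,0,3],"angular":[0,0,0]}
    - {"hand":255,"translation":[0,0,6],"angular":[0,0,0]}
    - {"hand":255,"translation":[0,0,8],"angular":[0,0,0]}
    - {"hand":255,"translation":[0,0,9],"angular":[0,0,0]}
    - {"hand":255,"translation":[0,0,9],"angular":[0,0,0]}

```text
time_s: 6.05
eef_pos: [0.5528, 0.1338, 0.1745]
eef_rot: [[0.953, 0.304, -0.0], [0.304, -0.953, 0.0], [-0.0, -0.0, -1.0]]
contact_force: [0.3, -0.7, -1.1]
grip_width: 0.0269
finger_force: 60.2
```

Request:
arm_command:
  steps:
    - {"hand":255,"translation":[0,0,1],"angular":[0,0,0]}
    - {"hand":255,"translation":[0,0,1],"angular":[0,0,0]}

```text
time_s: 6.25
eef_pos: [0.5529, 0.1338, 0.1738]
eef_rot: [[0.953, 0.304, -0.0], [0.304, -0.953, 0.0], [0.0, -0.0, -1.0]]
contact_force: [0.5, 0.4, -1.5]
grip_width: 0.027
finger_force: 60.2
```

Request:
arm_command:
  steps:
    - {"hand":255,"translation":[0,0,1],"angular":[0,0,0]}
    - {"hand":255,"translation":[0,0,1],"angular":[0,0,0]}

```text
time_s: 6.45
eef_pos: [0.5529, 0.1338, 0.1727]
eef_rot: [[0.953, 0.304, -0.0], [0.304, -0.953, 0.0], [-0.0, -0.0, -1.0]]
contact_force: [0.1, 0.3, -1.6]
grip_width: 0.027
finger_force: 60.2
```

Request:
arm_command:
  steps:
    - {"hand":255,"translation":[0,0,1],"angular":[0,0,0]}
    - {"hand":255,"translation":[0,0,1],"angular":[0,0,0]}

```text
time_s: 6.65
eef_pos: [0.5529, 0.1338, 0.1724]
eef_rot: [[0.953, 0.304, 0.0], [0.304, -0.953, 0.0], [0.0, -0.0, -1.0]]
contact_force: [-1.2, 0.1, 3.7]
grip_width: 0.027
finger_force: 61.3
```

Request:
arm_command:
  steps:
    - {"hand":255,"translation":[0,0,1],"angular":[0,0,0]}
    - {"hand":255,"translation":[0,0,1],"angular":[0,0,0]}

```text
time_s: 6.85
eef_pos: [0.5529, 0.1338, 0.1721]
eef_rot: [[0.953, 0.304, 0.001], [0.304, -0.953, 0.0], [0.001, 0.0, -1.0]]
contact_force: [-4.1, -1.1, 11.3]
grip_width: 0.0269
finger_force: 62.2
```

Request:
arm_command:
  steps:
    - {"hand":255,"translation":[0,0,1],"angular":[0,0,0]}
    - {"hand":255,"translation":[0,0,1],"angular":[0,0,0]}

```text
time_s: 7.05
eef_pos: [0.5529, 0.1338, 0.1719]
eef_rot: [[0.953, 0.304, 0.001], [0.304, -0.953, 0.0], [0.001, 0.0, -1.0]]
contact_force: [-5.6, -0.2, 17.8]
grip_width: 0.0271
finger_force: 63.1
```

Home: collar contact at TCP z ≈ 0.1725. I'm backing off to a light push of about 10 N and turning back. The play plus the first 0.5 rad come before any possible drop.

Request:
arm_command:
  steps:
    - {"hand":255,"translation":[0,0,-1],"angular":[0,0,-4]}
    - {"hand":255,"translation":[0,0,-1],"angular":[0,0,-8]}
    - {"hand":255,"translation":[0,0,-1],"angular":[0,0,-12]}
    - {"hand":255,"translation":[0,0,-1],"angular":[0,0,-16]}
    - {"hand":255,"translation":[0,0,-1],"angular":[0,0,-20]}
    - {"hand":255,"translation":[0,0,-1],"angular":[0,0,-24]}
    - {"hand":255,"translation":[0,0,-1],"angular":[0,0,-28]}
    - {"hand":255,"translation":[0,0,-1],"angular":[0,0,-32]}
    - {"hand":255,"translation":[0,0,-1],"angular":[0,0,-36]}
    - {"hand":255,"translation":[0,0,-1],"angular":[0,0,-36]}

```text
time_s: 8.05
eef_pos: [0.5528, 0.1325, 0.1722]
eef_rot: [[0.59, 0.807, 0.0], [0.807, -0.59, -0.002], [-0.002, 0.001, -1.0]]
contact_force: [-4.6, -6.1, 13.4]
grip_width: 0.027
finger_force: 62.2
```

```bash
python3 - <<'E'
from h import *
o=telemetry.get_obs();print(o['eef_pos'],o['contact_force'],o['ft_torque'],o['joints'])
im,_=snap('wrist','w5.png');s,_=snap('scene','s5.png')
E
```

```text
[0.55279515 0.13252494 0.17221234] [-4.56995795 -6.14208342 13.35164427] [-1.05448561  0.79311598 -0.01417337] [ 6.58521923 26.5938817  98.41077261 -0.15020299 54.99973553 42.82464687]
```

Request:
arm_command:
  steps:
    - {"hand":255,"translation":[-0.8,0,0],"angular":[0,0,-3]}
    - {"hand":255,"translation":[-0.8,0,0],"angular":[0,0,-6]}
    - {"hand":255,"translation":[-0.8,0,0],"angular":[0,0,-6]}

```text
time_s: 8.45
eef_pos: [0.5528, 0.1323, 0.1724]
eef_rot: [[0.503, 0.864, 0.001], [0.864, -0.503, -0.001], [-0.0, 0.002, -1.0]]
contact_force: [-3.9, -5.0, 11.6]
grip_width: 0.0274
finger_force: 62.1
```

Request:
arm_command:
  steps:
    - {"hand":255,"translation":[0,0,0],"angular":[0,0,-3]}
    - {"hand":255,"translation":[0,0,0],"angular":[0,0,-6]}
    - {"hand":255,"translation":[0,0,0],"angular":[0,0,-6]}

```text
time_s: 8.75
eef_pos: [0.5529, 0.1323, 0.1725]
eef_rot: [[0.41, 0.912, 0.002], [0.912, -0.41, -0.001], [-0.001, 0.002, -1.0]]
contact_force: [-3.6, -3.9, 13.2]
grip_width: 0.0272
finger_force: 62.3
```

Request:
arm_command:
  steps:
    - {"hand":255,"translation":[0,0,0],"angular":[0,0,-3]}
    - {"hand":255,"translation":[0,0,0],"angular":[0,0,-6]}
    - {"hand":255,"translation":[0,0,0],"angular":[0,0,-6]}

```text
time_s: 9.05
eef_pos: [0.5529, 0.1323, 0.1726]
eef_rot: [[0.312, 0.95, 0.002], [0.95, -0.312, -0.001], [-0.001, 0.002, -1.0]]
contact_force: [-3.8, -4.7, 14.8]
grip_width: 0.027
finger_force: 62.3
```

Request:
arm_command:
  steps:
    - {"hand":255,"translation":[0,0,0],"angular":[0,0,-3]}
    - {"hand":255,"translation":[0,0,0],"angular":[0,0,-6]}
    - {"hand":255,"translation":[0,0,0],"angular":[0,0,-6]}

```text
time_s: 9.35
eef_pos: [0.5531, 0.1322, 0.1727]
eef_rot: [[0.211, 0.977, 0.002], [0.977, -0.211, -0.001], [-0.001, 0.002, -1.0]]
contact_force: [-3.4, -4.8, 13.0]
grip_width: 0.0272
finger_force: 62.4
```

Request:
arm_command:
  steps:
    - {"hand":255,"translation":[0,0,0],"angular":[0,0,-3]}
    - {"hand":255,"translation":[0,0,0],"angular":[0,0,-6]}
    - {"hand":255,"translation":[0,0,0],"angular":[0,0,-6]}

```text
time_s: 9.65
eef_pos: [0.5532, 0.1322, 0.1728]
eef_rot: [[0.108, 0.994, 0.002], [0.994, -0.108, -0.001], [-0.001, 0.002, -1.0]]
contact_force: [-3.1, -5.0, 15.0]
grip_width: 0.0272
finger_force: 62.5
```

Request:
arm_command:
  steps:
    - {"hand":255,"translation":[0,0,0],"angular":[0,0,-3]}
    - {"hand":255,"translation":[0,0,0],"angular":[0,0,-6]}
    - {"hand":255,"translation":[0,0,0],"angular":[0,0,-6]}

```text
time_s: 9.95
eef_pos: [0.5533, 0.1322, 0.1729]
eef_rot: [[0.003, 1.0, 0.003], [1.0, -0.003, -0.001], [-0.001, 0.003, -1.0]]
contact_force: [-3.8, -5.1, 15.9]
grip_width: 0.0272
finger_force: 62.5
```

Request:
arm_command:
  steps:
    - {"hand":255,"translation":[0,0,0],"angular":[0,0,-3]}
    - {"hand":255,"translation":[0,0,0],"angular":[0,0,-6]}
    - {"hand":255,"translation":[0,0,0],"angular":[0,0,-6]}

```text
time_s: 10.25
eef_pos: [0.5531, 0.1325, 0.1717]
eef_rot: [[-0.101, 0.995, 0.002], [0.995, 0.101, -0.001], [-0.001, 0.002, -1.0]]
contact_force: [0.8, -3.7, 1.2]
grip_width: 0.027
finger_force: 62.1
```

Request:
arm_command:
  steps:
    - {"hand":255,"translation":[0,0,0],"angular":[0,0,-3]}
    - {"hand":255,"translation":[0,0,0],"angular":[0,0,-6]}
    - {"hand":255,"translation":[0,0,0],"angular":[0,0,-6]}

```text
time_s: 10.55
eef_pos: [0.5534, 0.1324, 0.1712]
eef_rot: [[-0.203, 0.979, 0.002], [0.979, 0.203, -0.001], [-0.002, 0.002, -1.0]]
contact_force: [1.8, -6.0, 1.7]
grip_width: 0.0271
finger_force: 62.3
```

The drop was felt: push fell from about 16 N to 1 N between tool yaw 90° and 96°. Now I follow the bolt down to seat the key again.

Request:
arm_command:
  steps:
    - {"hand":255,"translation":[0,0,3],"angular":[0,0,0]}
    - {"hand":255,"translation":[0,0,5],"angular":[0,0,0]}
    - {"hand":255,"translation":[0,0,6],"angular":[0,0,0]}
    - {"hand":255,"translation":[0,0,6],"angular":[0,0,0]}

```text
time_s: 10.95
eef_pos: [0.5534, 0.1324, 0.1658]
eef_rot: [[-0.201, 0.979, 0.002], [0.979, 0.201, -0.001], [-0.002, 0.002, -1.0]]
contact_force: [-0.7, -5.8, 9.0]
grip_width: 0.0274
finger_force: 63.5
```

```bash
python3 - <<'E'
from h import *
im,o=snap('wrist','w6.png');s,_=snap('scene','s6.png')
print(o['eef_pos'],o['contact_force'],o['ft_torque'],o['joints'][5])
a=cv2.imread('pics/s5.png')
f=lambda a:cv2.resize(a[190:300,375:455],(320,440),interpolation=2)
cv2.imwrite('pics/c6.png',np.hstack([f(a),f(s[:,:,::-1])]))
E
```

```text
[0.55337128 0.13237284 0.1658335 ] [-0.70985597 -5.83039164  8.95901872] [-1.13829281  0.05817447 -0.05496241] -5.015414708668135
```

View pics/c6.png

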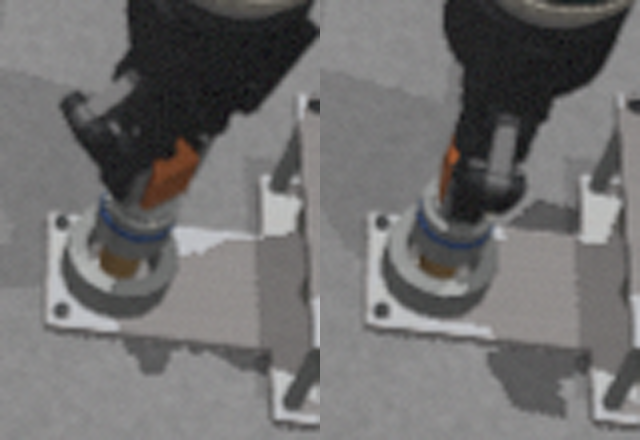

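The right image (after) shows the blue band about 3 px lower than the left one, so the bolt has dropped. The key is seated with about 9 N. Turning forward now.

Request:
arm_command:
  steps:
    - {"hand":255,"translation":[0,0,0],"angular":[0,0,8]}
    - {"hand":255,"translation":[0,0,0],"angular":[0,0,16]}
    - {"hand":255,"translation":[0,0,0],"angular":[0,0,24]}
    - {"hand":255,"translation":[0,0,0],"angular":[0,0,32]}
    - {"hand":255,"translation":[0,0,0.1],"angular":[0,0,40]}
    - {"hand":255,"translation":[0,0,0.3],"angular":[0,0,48]}
    - {"hand":255,"translation":[0,0,0.5],"angular":[0,0,56]}
    - {"hand":255,"translation":[0,0,0.7],"angular":[0,0,64]}
    - {"hand":255,"translation":[0,0,0.9],"angular":[0,0,72]}
    - {"hand":255,"translation":[0,0,1.1],"angular":[0,0,80]}

```text
time_s: 12.05
eef_pos: [0.5522, 0.1329, 0.1646]
eef_rot: [[0.932, 0.363, -0.0], [0.363, -0.932, -0.0], [-0.0, 0.0, -1.0]]
contact_force: [-3.2, -2.7, 10.4]
grip_width: 0.0269
finger_force: 64.1
```

```bash
python3 - <<'E'
from h import *
o=telemetry.get_obs();print(o['eef_pos'],o['contact_force'],o['ft_torque'],o['joints'][5]);snap('wrist','w7.png')
E
```

```text
[0.552199   0.13292375 0.16458211] [-3.15753404 -2.72257936 10.41252054] [-0.464905    0.65851673  0.23497058] 75.28504149388243
```

Request:
arm_command:
  steps:
    - {"hand":255,"translation":[0,0,0.2],"angular":[0,0,8]}
    - {"hand":255,"translation":[0,0,0.4],"angular":[0,0,16]}
    - {"hand":255,"translation":[0,0,0.6],"angular":[0,0,24]}
    - {"hand":255,"translation":[0,0,0.8],"angular":[0,0,32]}
    - {"hand":255,"translation":[0,0,0.9],"angular":[0,0,40]}
    - {"hand":255,"translation":[0,0,1.1],"angular":[0,0,48]}
    - {"hand":255,"translation":[0,0,1.3],"angular":[0,0,56]}
    - {"hand":255,"translation":[0,0,1.5],"angular":[0,0,64]}
    - {"hand":255,"translation":[0,0,1.7],"angular":[0,0,72]}
    - {"hand":255,"translation":[0,0,1.8],"angular":[0,0,80]}

```text
time_s: 13.1
eef_pos: [0.5527, 0.1339, 0.1628]
eef_rot: [[0.519, -0.855, 0.001], [-0.855, -0.519, 0.001], [-0.001, -0.002, -1.0]]
contact_force: [-0.1, 1.0, 7.6]
grip_width: 0.0272
finger_force: 63.6
```

Request:
arm_command:
  steps:
    - {"hand":255,"translation":[0,0,0],"angular":[0,0,4]}
    - {"hand":255,"translation":[0,0,-0.4],"angular":[0,0,4]}
    - {"hand":255,"translation":[0,0,-0.6],"angular":[0,0,4]}

```text
time_s: 13.4
eef_pos: [0.5526, 0.1339, 0.163]
eef_rot: [[0.463, -0.886, 0.001], [-0.886, -0.463, 0.001], [-0.001, -0.001, -1.0]]
contact_force: [-0.9, 1.1, 4.4]
grip_width: 0.0266
finger_force: 63.2
```

```bash
python3 - <<'E'
from h import *
o=telemetry.get_obs();print(o['eef_pos'],o['contact_force'],o['ft_torque'],o['joints'][5]);snap('wrist','w8.png')
E
```

```text
[0.55260839 0.13387356 0.16298439] [-0.91511182  1.12835074  4.39862061] [ 0.26344493  0.13283208 -0.01918769] 158.97570632369425
```

Regrip needed for joint 6: opening around the seated key, turning the hand back 270°, and gripping the neighbouring faces.

Request:
arm_command:
  steps:
    - {"hand":0,"translation":[0,0,-0.6],"angular":[0,0,0]}
    - {"hand":0,"translation":[0,0,-0.6],"angular":[0,0,0]}
    - {"hand":0,"translation":[0,0,-0.6],"angular":[0,0,0]}
    - {"hand":0,"translation":[0,0,-0.6],"angular":[0,0,0]}
    - {"hand":0,"translation":[0,0,-0.6],"angular":[0,0,0]}
    - {"hand":0,"translation":[0,0,-0.6],"angular":[0,0,0]}

```text
time_s: 14.05
eef_pos: [0.5524, 0.1331, 0.163]
eef_rot: [[0.465, -0.885, -0.0], [-0.885, -0.465, 0.0], [-0.0, 0.0, -1.0]]
contact_force: [-0.9, 0.1, -0.3]
grip_width: 0.0853
finger_force: 0.0
```

```bash
python3 - <<'E'
from h import *
im,o=snap('wrist','w9.png');R=np.array(o['eef_rot']);p=np.array(o['eef_pos']);print(p,o['contact_force'],o['grip_width'],np.degrees(np.arctan2(R[1,0],R[0,0])))
cv2.imwrite('pics/c9.png',im[100:400,120:430,::-1])
E
```

```text
[0.5523799  0.1331039  0.16302874] [-0.93683204  0.09538598 -0.34582657] 0.08527369520600607 -62.29147388179695
```

View pics/c9.png

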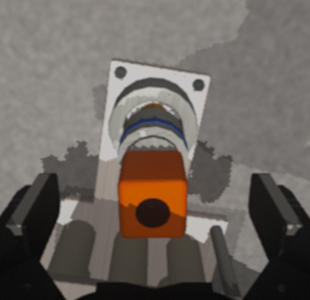

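The key stands upright and seated, with fingers well clear on both sides. Turning the hand back.

Request:
arm_command:
  steps:
    - {"hand":0,"translation":[0,0,0],"angular":[0,0,-8.5]}
    - {"hand":0,"translation":[0,0,0],"angular":[0,0,-17]}
    - {"hand":0,"translation":[0,0,0],"angular":[0,0,-25.5]}
    - {"hand":0,"translation":[0,0,0],"angular":[0,0,-34]}
    - {"hand":0,"translation":[0,0,0],"angular":[0,0,-42.5]}
    - {"hand":0,"translation":[0,0,0],"angular":[0,0,-51]}
    - {"hand":0,"translation":[0,0,0],"angular":[0,0,-59.5]}
    - {"hand":0,"translation":[0,0,0],"angular":[0,0,-68]}
    - {"hand":0,"translation":[0,0,0],"angular":[0,0,-76.5]}
    - {"hand":0,"translation":[0,0,0],"angular":[0,0,-85]}

```text
time_s: 15.1
eef_pos: [0.5524, 0.1331, 0.1631]
eef_rot: [[0.92, 0.392, -0.0], [0.392, -0.92, 0.0], [-0.0, -0.0, -1.0]]
contact_force: [0.2, 0.6, -0.3]
grip_width: 0.0852
finger_force: 0.0
```

Request:
arm_command:
  steps:
    - {"hand":0,"translation":[0,0,0],"angular":[0,0,-8.5]}
    - {"hand":0,"translation":[0,0,0],"angular":[0,0,-17]}
    - {"hand":0,"translation":[0,0,0],"angular":[0,0,-25.5]}
    - {"hand":0,"translation":[0,0,0],"angular":[0,0,-34]}
    - {"hand":0,"translation":[0,0,0],"angular":[0,0,-42.5]}
    - {"hand":0,"translation":[0,0,0],"angular":[0,0,-51]}
    - {"hand":0,"translation":[0,0,0],"angular":[0,0,-59.5]}
    - {"hand":0,"translation":[0,0,0],"angular":[0,0,-68]}
    - {"hand":0,"translation":[0,0,0],"angular":[0,0,-76.5]}
    - {"hand":0,"translation":[0,0,0],"angular":[0,0,-85]}

```text
time_s: 16.1
eef_pos: [0.5524, 0.1331, 0.1631]
eef_rot: [[-0.31, 0.951, -0.0], [0.951, 0.31, 0.0], [0.0, 0.0, -1.0]]
contact_force: [-0.3, 0.5, 0.0]
grip_width: 0.0854
finger_force: 0.0
```

Request:
arm_command:
  steps:
    - {"hand":0,"translation":[0,0,0],"angular":[0,0,-8.5]}
    - {"hand":0,"translation":[0,0,0],"angular":[0,0,-17]}
    - {"hand":0,"translation":[0,0,0],"angular":[0,0,-25.5]}
    - {"hand":0,"translation":[0,0,0],"angular":[0,0,-34]}
    - {"hand":0,"translation":[0,0,0],"angular":[0,0,-42.5]}
    - {"hand":0,"translation":[0,0,0],"angular":[0,0,-51]}
    - {"hand":0,"translation":[0,0,0],"angular":[0,0,-59.5]}
    - {"hand":0,"translation":[0,0,0],"angular":[0,0,-68]}
    - {"hand":0,"translation":[0,0,0],"angular":[0,0,-76.5]}
    - {"hand":0,"translation":[0,0,0],"angular":[0,0,-85]}

```text
time_s: 17.1
eef_pos: [0.5524, 0.1331, 0.1631]
eef_rot: [[-0.974, -0.226, -0.0], [-0.226, 0.974, 0.0], [0.0, 0.0, -1.0]]
contact_force: [0.3, -0.1, 0.3]
grip_width: 0.0855
finger_force: 0.0
```

Request:
arm_command:
  steps:
    - {"hand":0,"translation":[0,0,0],"angular":[0,0,-8]}
    - {"hand":0,"translation":[0,0,0],"angular":[0,0,-15]}
    - {"hand":0,"translation":[0,0,0],"angular":[0,0,-15]}
    - {"hand":0,"translation":[0,0,0],"angular":[0,0,-15]}

```text
time_s: 17.5
eef_pos: [0.5524, 0.1331, 0.1631]
eef_rot: [[-0.887, -0.462, 0.0], [-0.462, 0.887, 0.0], [-0.0, 0.0, -1.0]]
contact_force: [-0.4, 0.5, 0.2]
grip_width: 0.0854
finger_force: 0.0
```

```bash
python3 - <<'E'
from h import *
im,o=snap('wrist','w10.png');R=np.array(o['eef_rot']);p=np.array(o['eef_pos']);print(p,o['joints'],o['contact_force'],np.degrees(np.arctan2(R[1,0],R[0,0])))
g=cv2.cvtColor(im,cv2.COLOR_RGB2GRAY);h=cv2.cvtColor(im,cv2.COLOR_RGB2HSV);q=cv2.inRange(h,(3,150,60),(17,255,255))
for y in range(250,340,10):
    rr=np.nonzero(q[y])[0];print(y,rr.min(),rr.max()) if len(rr) else 0
w=g[298:330,256:296]<60;ys,xs=np.nonzero(w);u,v=256+xs.mean(),298+ys.mean();print(u,v,len(xs),R.T@(onz('wrist',u,v,p[2]-.042,o)-p))
E
```

```text
[0.55241767 0.13314107 0.16311088] [ 6.58307256e+00  2.72837266e+01  9.88708698e+01  7.57640144e-03
  5.38442479e+01 -1.10945546e+02] [-0.43320004  0.52601874  0.23618277] -152.47585116704056
260 244 301
270 242 303
280 240 304
290 239 306
300 239 305
310 240 305
320 241 305
330 241 305
272.8256351039261 314.52886836027716 866 [0.00143989 0.00011252 0.04199993]
```

Request:
arm_command:
  steps:
    - {"hand":120,"translation":[0,0,0],"angular":[0,0,0]}
    - {"hand":255,"translation":[0,0,0],"angular":[0,0,0]}
    - {"hand":255,"translation":[0,0,0],"angular":[0,0,0]}
    - {"hand":255,"translation":[0,0,0],"angular":[0,0,0]}
    - {"hand":255,"translation":[0,0,0],"angular":[0,0,0]}
    - {"hand":255,"translation":[0,0,0],"angular":[0,0,0]}
  newtons: 60

```text
time_s: 18.15
eef_pos: [0.5525, 0.133, 0.1632]
eef_rot: [[-0.885, -0.465, 0.0], [-0.465, 0.885, -0.0], [-0.0, -0.0, -1.0]]
contact_force: [-0.8, -2.2, 2.3]
grip_width: 0.027
finger_force: 59.5
```

Request:
arm_command:
  steps:
    - {"hand":255,"translation":[0,0,0.4],"angular":[0,0,8]}
    - {"hand":255,"translation":[0,0,0.8],"angular":[0,0,16]}
    - {"hand":255,"translation":[0,0,1.0],"angular":[0,0,24]}
    - {"hand":255,"translation":[0,0,1.2],"angular":[0,0,32]}
    - {"hand":255,"translation":[0,0,1.4],"angular":[0,0,40]}
    - {"hand":255,"translation":[0,0,1.6],"angular":[0,0,48]}
    - {"hand":255,"translation":[0,0,1.8],"angular":[0,0,56]}
    - {"hand":255,"translation":[0,0,2.0],"angular":[0,0,64]}
    - {"hand":255,"translation":[0,0,2.2],"angular":[0,0,72]}
    - {"hand":255,"translation":[0,0,2.3],"angular":[0,0,80]}

```text
time_s: 19.15
eef_pos: [0.5529, 0.1336, 0.1613]
eef_rot: [[-0.607, 0.795, 0.001], [0.795, 0.607, 0.001], [-0.0, 0.002, -1.0]]
contact_force: [0.7, 1.2, 2.4]
grip_width: 0.0269
finger_force: 61.1
```

Request:
arm_command:
  steps:
    - {"hand":255,"translation":[0,0,0.2],"angular":[0,0,8]}
    - {"hand":255,"translation":[0,0,0.4],"angular":[0,0,16]}
    - {"hand":255,"translation":[0,0,0.6],"angular":[0,0,24]}
    - {"hand":255,"translation":[0,0,0.8],"angular":[0,0,32]}
    - {"hand":255,"translation":[0,0,0.9],"angular":[0,0,40]}
    - {"hand":255,"translation":[0,0,1.1],"angular":[0,0,48]}
    - {"hand":255,"translation":[0,0,1.3],"angular":[0,0,56]}
    - {"hand":255,"translation":[0,0,1.5],"angular":[0,0,64]}
    - {"hand":255,"translation":[0,0,1.7],"angular":[0,0,72]}
    - {"hand":255,"translation":[0,0,1.8],"angular":[0,0,80]}

```text
time_s: 20.15
eef_pos: [0.5535, 0.1334, 0.1596]
eef_rot: [[0.677, 0.736, 0.003], [0.736, -0.677, 0.001], [0.002, 0.002, -1.0]]
contact_force: [1.9, 0.7, -4.2]
grip_width: 0.0273
finger_force: 60.0
```

```bash
python3 - <<'E'
from h import *
im,o=snap('wrist','w11.png');R=np.array(o['eef_rot']);print(o['eef_pos'],o['joints'][5],o['contact_force'],o['ft_torque'],np.degrees(np.arctan2(R[1,0],R[0,0])))
E
```

```text
[0.55352916 0.13335315 0.15955698] 49.190199987887546 [ 1.87251255  0.7326003  -4.24218611] [ 0.01172965 -0.44668681  0.02128445] 47.39009065156424
```

Request:
arm_command:
  steps:
    - {"hand":255,"translation":[0,0,0.4],"angular":[0,0,8]}
    - {"hand":255,"translation":[0,0,0.8],"angular":[0,0,16]}
    - {"hand":255,"translation":[0,0,1.2],"angular":[0,0,24]}
    - {"hand":255,"translation":[0,0,1.6],"angular":[0,0,32]}
    - {"hand":255,"translation":[0,0,1.9],"angular":[0,0,40]}
    - {"hand":255,"translation":[0,0,2.2],"angular":[0,0,48]}
    - {"hand":255,"translation":[0,0,2.4],"angular":[0,0,56]}
    - {"hand":255,"translation":[0,0,2.6],"angular":[0,0,62]}
    - {"hand":255,"translation":[0,0,2.7],"angular":[0,0,67]}
    - {"hand":255,"translation":[0,0,2.7],"angular":[0,0,67]}

```text
time_s: 21.2
eef_pos: [0.5536, 0.1328, 0.1577]
eef_rot: [[0.944, -0.329, 0.003], [-0.329, -0.944, -0.0], [0.003, -0.0, -1.0]]
contact_force: [0.1, -4.6, 10.8]
grip_width: 0.027
finger_force: 62.3
```

```bash
python3 - <<'E'
from h import *
im,o=snap('wrist','w12.png');R=np.array(o['eef_rot']);print(o['time_s'],o['eef_pos'],o['joints'][5],o['contact_force'],o['ft_torque'],np.degrees(np.arctan2(R[1,0],R[0,0])))
s,_=snap('scene','s12.png')
f=lambda n:cv2.resize(cv2.imread('pics/'+n)[150:310,190:350],(400,400),interpolation=2)
cv2.imwrite('pics/c12.png',np.hstack([f('w4.png'),f('w12.png')]))
E
```

```text
21.2 [0.5535734  0.1328154  0.15771655] 115.83439848751489 [ 0.11692174 -4.55865111 10.82773283] [-0.54293708  0.08288383  0.01842405] -19.234884345761618
```

View pics/c12.png

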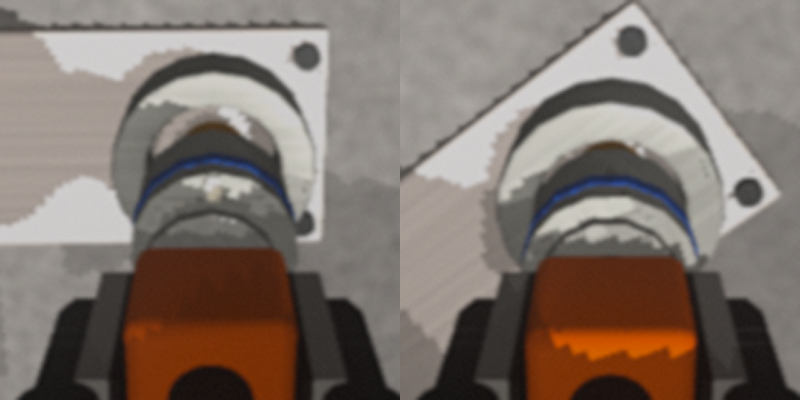

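Left is the start, right is now. The key is upright with its collar on the head, and the head sits lower in the boss. The seated height went from 0.1658 to 0.1577 m under similar push, about 8 mm, which matches one full turn. Handing in.

```bash
python3 -c "
from workcell import workorder
print(workorder.finish_job())"
```

```text
the job is handed in; nothing more can be done
None
```

The job is handed in at about 21 s of the 67 s allowed: the key was pushed home, the bolt backed off until I felt it drop, then turned forward about one full turn. It sank about 8 mm in that turn, judged from seated key height and tool angle rather than the white tick. I overturned 6–12° past the drop before noticing, and at hand-in the key was still gripped upright with its collar on the bolt head.

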